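# Close the drying canister with its push-and-turn cap

## Task

Put the loose orange cap on the neck of the canister bolted to the bench and lock it: push it down against the spring while turning it clockwise until its inner lugs catch in the ring on the neck, then let go so that it stays locked by itself, square and held down. Feel for the gaps and do not force it, and leave the spool, bottle, fitting and tape roll where they stand.

Things in the scene. Friction and masses are not known exactly. Their poses are not given: they have to be found in the camera images.
- cap: Loose orange cap, upright on the bench, about 0.09 kg. Origin: centre of its underside; z up, white mark on its +x side. Round ribbed skirt 69 mm across, 28 mm tall, closed on top, hollow below (bore 62 mm). On top stands a straight grip bar (point cap_grip); inside are three lugs (point cap_lugs).
- cap_grip (a point): Middle of the cap's grip bar, 40 mm above the cap's origin. The bar is 50 mm long along the cap's x, 14 mm wide along its y, and stands from the flat top disc (28 mm above the origin) to 52 mm. Grip it across its width from above; press down and turn with it.
- cap_lugs (a point): On the cap's axis, 6 mm above its origin: height of the undersides of the three inner lugs. They point inward from the skirt to radius 25 mm at the cap's +x and at +120 and -120 degrees; each is 16 degrees (7 mm) wide and 5 mm tall.
- canister: White round canister with a blue band, 80 mm across, upright on a 110 x 110 x 8 mm base plate bolted to the bench; brass port low on its +y side, red mark on its +x side. Origin: centre of the base's underside; z up. Shoulder 83.5 mm above it: the cap's skirt meets it, rigidly, when the cap's origin is 21.5 mm below ring_top. It carries the steel ring and the plate.
- ring_top (a point): On the canister's axis, 105 mm above the bench: top face of the steel ring on the neck, 58 mm across. z up, x as the canister. Three gaps 22 degrees wide let the lugs in, nominally at the canister's +x and +-120 degrees, but the ring is turned by an unmeasured angle, up to 0.4 rad either way: resting on the ring at 3 to 5 N, turn the cap until the lugs drop in.
- spring_plate (a point): On the canister's axis, 15 mm above ring_top: top of the free spring plate in the neck; this point does not move with it. The cap meets the plate when its origin is 10 mm below ring_top (lugs in the gaps; with the lugs lying on the ring it is 6 mm below). From there the spring pushes back with 5 N plus 0.6 N per mm. Cap and canister must not press on each other with over 60 N.
- notch (a point): On the canister's axis, 4 mm below ring_top: ceiling of the notches. Clockwise (from above) of each gap, under the ring: a rib 7 degrees wide down to 7 mm below ring_top; a notch 22 degrees wide; a stop wall 69 degrees wide down to 14.5 mm. Notch centres lie 29 degrees (0.51 rad) from gap centres; 3 degrees on, the stop is felt: 0.3 N m there is enough.
- lock_height (a point): On the canister's axis, 15 mm below ring_top: where the cap's origin stands when locked, its lugs pushed up into the notches by the spring. To pass the ribs it must first be pushed more than 18 mm below ring_top. Not turned far enough it stays at about -18 mm under the ribs or springs up to -10 mm.
- spool: Bystander: ribbed black coil former, upright, 69 mm across, 58 mm tall; origin at the centre of its underside. It and the cap may have swapped places.
- grease: Bystander: black and yellow plastic bottle with a red cap, 44 mm across, 93 mm tall; origin at the centre of its underside.
- fitting: Bystander: small copper port fitting with a light flange on top, 26 mm across, 28 mm tall; origin at the centre of its underside.
- tape: Bystander: roll of amber tape lying flat, 92 mm across, 19 mm tall; origin at the centre of its underside.
There are look-alikes about, which are no part of the job. Several things look just like the cap: the one meant starts farthest to the robot's left.

How it is judged (in metres and radians):
On the way, in this order (a step that is already met when the one before it is completed fails the run):
1. the cap sits square over the neck, its skirt round the lug ring (horizontal distance between cap and ring_top below 0.004 m and z of cap in the frame of ring_top below -0.003 m and angle between cap's own z axis and vertical below 0.1 rad), for 0.05 s.
2. the cap is pushed down against the spring far enough to pass the ribs (horizontal distance between cap and ring_top below 0.004 m and z of cap in the frame of ring_top below -0.0172 m), for 0.05 s.
At the end, for the whole second after the job is handed in: The cap is locked: centred on the neck within 3 mm, upright within 0.05 rad, its underside between 13.5 and 16.5 mm below the ring top (lugs up in the notches; a cap that is not locked stands higher or lower), at rest and released (horizontal distance between cap and ring_top below 0.003 m and z of cap in the frame of ring_top between -0.0165 and -0.0135 m and angle between cap's own z axis and vertical below 0.05 rad and linear speed of cap below 0.01 m/s and angular speed of cap below 0.1 rad/s); the robot touches nothing.
It fails at once if the cap and the canister press on each other with more than 60 N (contact force between cap and canister above 60 N).
It fails at once if a bystander (spool, bottle, fitting or tape roll) is moved more than 15 mm (distance of any of spool, grease, fitting, tape from where it was at the start of the episode above 0.015 m).
It fails at once if a bystander is tipped more than 0.3 rad (angle between any of spool, grease, fitting, tape's own z axis and vertical above 0.3 rad).
It also fails if it takes over 72 s, if anything falls off the work surface, if the arm or the gripper's body presses on something with over 40 N, if the wrist force passes 120 N, or if a joint passes its speed limit or range.

## Robot

A 6-joint arm with a two-finger parallel gripper is mounted at the origin on a cart in front of the work surface, level with it; the furniture and walls round the work are solid. World frame = base frame: x ahead of the robot, y to its left, z up, the work surface at z = 0. Lengths are in m, angles in degrees, forces in N, time in s.
With the tool pointing down it reaches from about 0.35 to 0.85 m from the base axis. Payload 8.1 kg.
Tool frame: the origin (TCP) lies midway between the tips of the shut fingers; the grasp point (between the pads) lies robot.pinch_z behind it (robot.pinch_z is the distance from the TCP to the grasp point, in m); z points along the fingers, y is the line along which they close (so a half turn about z gives the same grasp; the last joint's range is limited). The gripper opens to 85 mm and grips with 20 to 120 N. Pads are 22 mm wide; open, the fingers measure 114 mm over their backs; the gripper's body (76 mm by 85 mm) begins 54 mm behind the grasp point. The pads swing forward as they close: fully open they stand 13 mm farther back than shut.
Start: joints at [65.352, 7.471, 85.268, -0, 87.261, -4.893], TCP at [0.203, 0.565, 0.231] pointing down, gripper open.
Joint ranges: [-169.43, 169.43], [-51.17, 129.36], [1.28, 143.12], [-76.62, 256.62], [0, 156.53], [-152.29, 152.29]. Speed limits (degrees/s): [136.94, 136.94, 159.86, 180, 180, 180].

## Interface

Orientations are given as a 3x3 rotation matrix whose columns are the frame's x, y, z axes.
In Python, from station import robot, cams, hand_in gives the robot as it stands.
- The arm moves only by the tool apply_moves, never from a script. Its argument "moves" is a list that holds one entry, the list of rows, each a list of 7 numbers: the opening, from 0 (shut) to 1 (fully open), then the shift along the tool's x, y, z in mm, then the turn, a rotation vector about the tool's x, y, z in rad. In form: [[[claw, tx, ty, tz, rx, ry, rz], ...]]. A call has 1 to 10 rows; each row shifts and turns the commanded pose from where the row before left it, along the tool's axes as they then stand; what a row does not reach is not made up. A row lasts 1/8 s, in which the tool goes at most 62.5 mm and 10.7 degrees, less where a joint would pass 70% of its speed; a pose out of reach is approached as far as the arm can. A call is refused whole if a number of a shift passes 62.5 or a number of a turn 0.188, either way. A call with a gripper value outside its range is refused whole. The fingers move at their own pace and stop on an object; "squeeze" is the grip in N (left out, the last holds). Time passes only in rows, so rows that do not move let the fingers close. It gives the time, the measured TCP pose, the force, the opening and the grip force at its end, in the units of the state.
- robot.get_state(): the state, without advancing time (a new reading comes with each control period).
- cams.get_image(name): name is "side" or "top" or "wrist"; returns a dict with "img" (420x560x3 uint8, red, green, blue), "depth" (420x560 float32, m along the optical axis (not along the pixel's ray), 0 where there is no reading), "camera_matrix" (3x3 intrinsics, pixels), "rvec" (rotation vector, rad) and "tvec" (3), from world to camera coordinates, as OpenCV has them; the wrist camera has in their place "tool_from_camera" (4x4, takes a point from camera to tool coordinates, whose origin is the TCP and whose axes are the flange's). Camera axes: x right, y down, z forward; pixel columns grow to the right and rows downward; lengths in m; the calibration is good to about 2 mm. A picture is of the moment at which its call begins: read the wrist's pose just before it.
- hand_in(): hands the job in; it is judged then, once.
The state is a dict: "time": time; "joint_positions": joint angles; "joint_vel": joint speeds; "effort": joint torques, N m; "eef_pos": TCP position; "ee_rot": TCP orientation; "force": force on the tool from outside, world axes, zero at the start; "torque": the same for the moment, N m; "width": finger opening in m; "grasp_force": force on a finger pad.
Only numpy, scipy, OpenCV 4.12 (cv2) and the standard library are available. Lean on these libraries where they do the work, as an engineer would, in place of code of your own. Each camera call takes 0.05 s, during which the arm holds its last target. There are 200 camera calls.

## Working session

There is one attempt and no reset: what is moved stays moved. The work goes in short steps, Python scripts to look and compute and a tool call to move; the robot and the scene stay as the last step left them, time stands still between calls to the robot, and variables do not carry over. Pictures are saved under pics/ and viewed, at most 10 in all, crops included, and the job is handed in when it is done.

Besides the shell and the picture viewer there is one more tool, called after "Request:" as a command line: name --argument value ..., lists and objects as JSON in quotes. apply_moves: Moves the arm, as the interface text tells. Its arguments: {"type":"object","properties":{"moves":{"type":"array","items":{"type":"array","items":{"type":"array","items":{"type":"number"}}}},"squeeze":{"type":"number"}},"required":["moves"]}

```bash
mkdir -p pics; cat > h.py <<'E'
import numpy as np, cv2
from station import robot, cams, hand_in
def grab(n):
    s=robot.get_state(); d=cams.get_image(n)
    K=np.array(d["camera_matrix"])
    if n=="wrist":
        T=np.eye(4);T[:3,:3]=np.array(s["ee_rot"]);T[:3,3]=s["eef_pos"]
        W=T@np.array(d["tool_from_camera"])
    else:
        R=cv2.Rodrigues(np.array(d["rvec"],float))[0]; W=np.eye(4);W[:3,:3]=R.T;W[:3,3]=-R.T@np.array(d["tvec"]).ravel()
    return d["img"],d["depth"],K,W
def ray(K,W,uv):
    v=W[:3,:3]@np.linalg.inv(K)@np.array([uv[0],uv[1],1.]); return W[:3,3],v
def onz(K,W,uv,z):
    o,v=ray(K,W,uv); return o+v*(z-o[2])/v[2]
def dep(K,W,uv,D):
    o,v=ray(K,W,uv); return o+v*D
def proj(K,W,p):
    q=W[:3,:3].T@(np.array(p)-W[:3,3]); q=K@q; return q[:2]/q[2]
def cloud(D,K,W):
    v,u=np.mgrid[:D.shape[0],:D.shape[1]]
    P=np.stack([u,v,np.ones_like(u)],-1).astype(float)@np.linalg.inv(K).T*D[...,None]
    return P@W[:3,:3].T+W[:3,3]
def save(n,img): cv2.imwrite("pics/"+n+".png",img[...,::-1])
E
python3 - <<'E'
from h import *
print(robot.pinch_z, robot.get_state())
for n in ("top","side"):
    i,D,K,W=grab(n); save(n,i); print(n,K[0,0],W.round(3).tolist())
    np.savez(n,i=i,D=D,K=K,W=W)
E
```

```text
0.0187 {'time': 0.0, 'joint_positions': array([ 6.53515572e+01,  7.51413512e+00,  8.53300752e+01, -9.89039316e-04,
        8.72593386e+01, -4.89195016e+00]), 'joint_vel': array([-0.003657  ,  0.0410693 ,  0.02145962, -0.05123266,  0.05271175,
       -0.04202263]), 'effort': array([ 2.36059517e-03, -5.69399393e+01, -5.00555634e+01,  3.35361494e-05,
        1.44887177e-02,  6.63184665e-05]), 'eef_pos': array([0.2025619 , 0.56419924, 0.23024692]), 'ee_rot': array([[-9.41137951e-01,  3.38021911e-01, -7.38048721e-04],
       [ 3.38022689e-01,  9.41136515e-01, -1.64978731e-03],
       [ 1.36940341e-04, -1.80215467e-03, -9.99998367e-01]]), 'force': array([0.39852945, 0.09396719, 0.18455119]), 'torque': array([ 0.02116761,  0.00501251, -0.00553383]), 'grasp_force': 0.0, 'width': 0.08495906806524818}
top 533.3718849289907 [[0.001, -0.998, 0.07, 0.486], [-1.0, -0.0, 0.008, 0.043], [-0.008, -0.07, -0.998, 1.6], [0.0, 0.0, 0.0, 1.0]]
side 531.6738370117594 [[0.998, 0.003, -0.064, 0.653], [0.06, -0.387, 0.92, -1.166], [-0.022, -0.922, -0.387, 0.6], [0.0, 0.0, 0.0, 1.0]]
```

View pics/top.png

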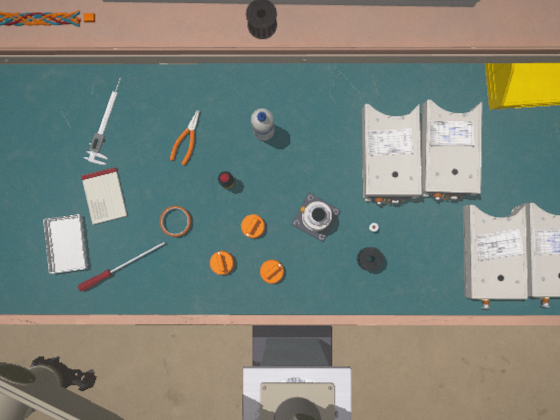

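View pics/side.png

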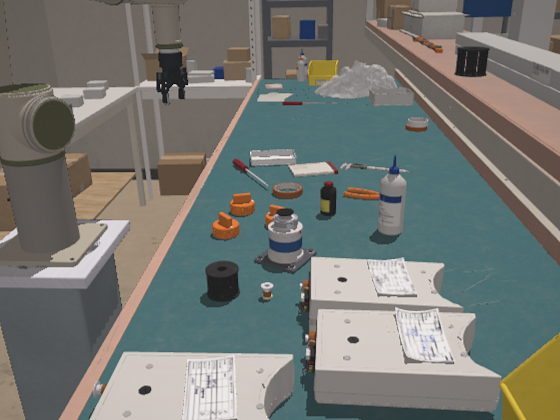

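The top view shows three orange look-alike caps at (222,263), (253,226) and (272,271), the canister at (317,214), the spool at (371,260), the fitting at (374,227), the tape at (175,222) and the grease bottle at (226,179). Image left is robot left (+y), so the cap I want is at (222,263), which is (241,205) in the side view.

```bash
python3 - <<'E'
from h import *
for n in("top","side"):
    f=np.load(n+".npz"); i,D,K,W=f["i"],f["D"],f["K"],f["W"]; P=cloud(D,K,W)
    hsv=cv2.cvtColor(i,cv2.COLOR_RGB2HSV)
    m=cv2.inRange(hsv,(5,180,120),(20,255,255))
    c,l,st,ce=cv2.connectedComponentsWithStats(m)
    for k in range(1,c):
        if st[k,4]<150: continue
        Q=P[(l==k)&(D>0)]; 
        T=Q[Q[:,2]>0.042]; 
        T=Q if len(T)<3 else T
        a=cv2.minAreaRect(T[:,:2].astype(np.float32)*1000) if len(T)>2 else None
        if abs(Q[:,1].mean()-.1)<.3: print(n,ce[k].round(1),st[k].tolist(),"zmax",np.percentile(Q[:,2],[50,90,98]).round(3),"onz.028",onz(K,W,ce[k],.03).round(4),"range",Q[:,:2].min(0).round(3),Q[:,:2].max(0).round(3),a)
f=np.load("top.npz"); i,D,K,W=f["i"],f["D"],f["K"],f["W"]
print("can",onz(K,W,(318,214),.12), P.shape)
save("crop_top",np.vstack([np.hstack([cv2.resize(i[243:283,202:242],(390,390),interpolation=2),cv2.resize(i[184:244,287:347],(390,390),interpolation=2)])]))
E
```

```text
top [252.2 225.5] [242, 215, 22, 23, 352] zmax [0.029 0.052 0.057] onz.028 [0.5698 0.1321 0.03  ] range [0.536 0.1  ] [0.602 0.163] ((572.7051391601562, 131.80796813964844), (14.05459976196289, 53.5846061706543), 59.82939147949219)
top [221.  262.5] [210, 251, 23, 23, 359] zmax [0.029 0.052 0.057] onz.028 [0.4613 0.2234 0.03  ] range [0.43  0.191] [0.495 0.256] ((461.8515625, 224.58963012695312), (47.35847473144531, 14.638850212097168), 15.238564491271973)
top [271.  271.1] [261, 260, 22, 23, 364] zmax [0.029 0.053 0.056] onz.028 [0.4364 0.0766 0.03  ] range [0.404 0.044] [0.469 0.106] ((437.1334228515625, 76.4491195678711), (13.987568855285645, 49.272865295410156), 38.75358581542969)
side [362.6 194. ] [344, 189, 35, 10, 178] zmax [0.01  0.013 0.015] onz.028 [0.8031 0.2805 0.03  ] range [0.753 0.305] [0.853 0.378] ((807.00537109375, 336.21319580078125), (58.16916275024414, 103.56659698486328), 68.42556762695312)
side [241.9 204.5] [231, 194, 23, 21, 383] zmax [0.029 0.047 0.053] onz.028 [0.4608 0.1991 0.03  ] range [0.427 0.183] [0.49  0.228] ((458.3073425292969, 217.71945190429688), (42.845401763916016, 11.895834922790527), 12.711578369140625)
side [225.2 227. ] [213, 213, 26, 25, 445] zmax [0.028 0.049 0.054] onz.028 [0.4361 0.0502 0.03  ] range [0.402 0.035] [0.467 0.097] ((432.14385986328125, 68.52774047851562), (14.235421180725098, 45.02826690673828), 48.8065185546875)
can [ 0.59723531 -0.05583455  0.12      ] (420, 560, 3)
```

View pics/crop_top.png

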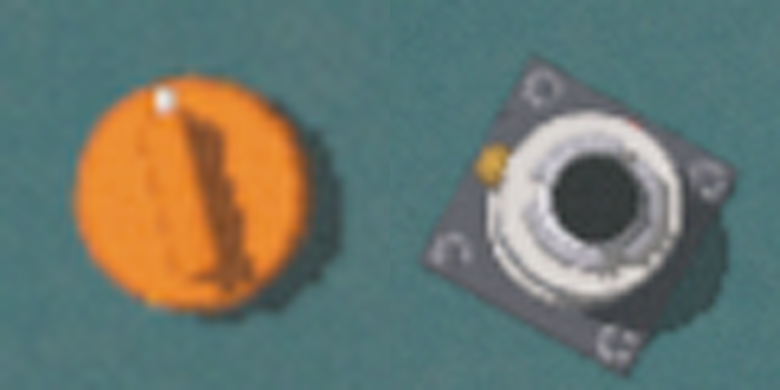

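The chosen cap is at about (0.462, 0.224), with its mark towards +x and yaw about 15°. The canister's yaw is about -25 to -30°. Next I'll check the wrist camera's offset before moving.

```bash
python3 - <<'E'
from h import *
d=cams.get_image("wrist");print(np.array(d["tool_from_camera"]).round(4).tolist(),d["camera_matrix"])
E
```

```text
[[0.0003, -0.9502, -0.3115, 0.0805], [1.0, 0.0003, 0.0001, -0.0001], [0.0, -0.3115, 0.9502, -0.1431], [0.0, 0.0, 0.0, 1.0]] [[366.24656319   0.         275.05123212]
 [  0.         366.24656319 206.85719771]
 [  0.           0.           1.        ]]
```

Request:
apply_moves --moves '[[[1,-51.5,-33,0,0,0,0],[1,-51.5,-33,0,0,0,0],[1,-51.5,-33,0,0,0,0],[1,-51.5,-33,0,0,0,0],[1,-51.5,-33,0,0,0,0],[1,-51.5,-33,0,0,0,0],[1,-51.5,-33,0,0,0,0],[1,0,0,0,0,0,-0.18],[1,0,0,0,0,0,-0.18],[1,0,0,0,0,0,-0.18]]]'

```text
time: 1.4
eef_pos: [0.464, 0.225, 0.2309]
ee_rot: [[-0.98, -0.199, -0.001], [-0.199, 0.98, -0.0], [0.001, -0.0, -1.0]]
force: [-0.4, -0.0, 0.3]
width: 0.0855
grasp_force: 0.0
```

Request:
apply_moves --moves '[[[1,0,0,0,0,0,-0.06],[1,0,0,0,0,0,0],[1,0,0,0,0,0,0]]]'

```text
time: 1.78
eef_pos: [0.4639, 0.2254, 0.2311]
ee_rot: [[-0.968, -0.251, -0.0], [-0.251, 0.968, -0.0], [0.0, -0.0, -1.0]]
force: [1.4, -0.5, 0.5]
width: 0.0852
grasp_force: 0.0
```

```bash
cat > cap.py <<'E'
from h import *
def capfit(i,D,K,W):
    P=cloud(D,K,W); hsv=cv2.cvtColor(i,cv2.COLOR_RGB2HSV)
    m=cv2.inRange(hsv,(5,150,60),(22,255,255)); m[D<=0]=0
    c,l,st,ce=cv2.connectedComponentsWithStats(m)
    # component nearest TCP
    return P,l,st,ce,hsv
E
python3 - <<'E'
from cap import *
s=robot.get_state();print(s["eef_pos"].round(4),s["ee_rot"].round(4).tolist(),s["time"],s["joint_positions"].round(1))
i,D,K,W=grab("wrist");save("w1",i);np.savez("w1",i=i,D=D,K=K,W=W)
P,l,st,ce,hsv=capfit(i,D,K,W)
for k in range(1,len(st)):
    if st[k,4]<800: continue
    Q=P[l==k]; zs=np.percentile(Q[:,2],[5,50,95,99]).round(4)
    B=Q[Q[:,2]>.047].astype(np.float32); L=Q[(Q[:,2]>.02)&(Q[:,2]<.033)].astype(np.float32)
    print(ce[k].round(0),st[k].tolist(),zs,"bar",cv2.minAreaRect(B[:,:2]*1000) if len(B)>5 else 0,"disc",cv2.minEnclosingCircle(L[:,:2]*1000) if len(L)>5 else 0)
E
```

```text
[0.4639 0.2254 0.2311] [[-0.968, -0.251, -0.0003], [-0.251, 0.968, -0.0001], [0.0003, -0.0, -1.0]] 1.775 [ 20.2  -5.6  98.5   0.   87.1 -84.3]
[126. 100.] [86, 62, 82, 78, 5044] [0.021  0.0285 0.0526 0.0534] bar ((432.767822265625, 75.484375), (14.253824234008789, 49.58345031738281), 38.97907638549805) disc ((432.94305419921875, 75.79872131347656), 35.04581069946289)
[273. 166.] [238, 130, 71, 72, 3948] [0.0266 0.0285 0.0526 0.0534] bar ((457.8694152832031, 222.74209594726562), (48.88166427612305, 13.495515823364258), 14.852991104125977) disc ((457.84307861328125, 222.42462158203125), 34.64046096801758)
[163. 242.] [129, 208, 70, 70, 3686] [0.0143 0.0284 0.0525 0.0533] bar ((526.9862060546875, 153.49887084960938), (14.300800323486328, 139.00953674316406), 61.114803314208984) disc ((566.2697143554688, 131.8306884765625), 35.29257583618164)
```

View pics/w1.png

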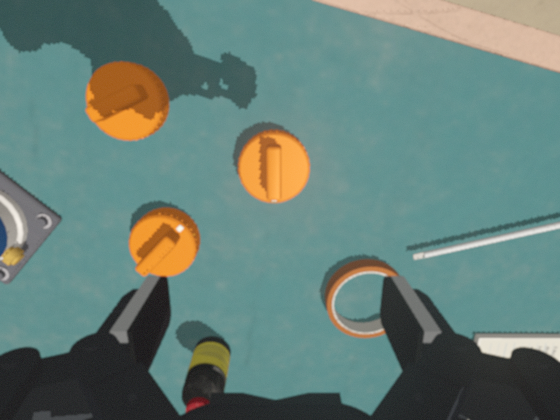

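The wrist view shows the wanted cap at (273,166), centred between the fingers, with the look-alikes at (126,100) and (163,242). Its height agrees (disc 28.5 mm, bar 52.6 mm), and so do its diameter of 69 mm and yaw of about 15°. Before grasping I'll look down on the canister, with the tool at the placing yaw.

Request:
apply_moves --moves '[[[1,-11.6,-61,0,0,0,0],[1,-11.6,-61,0,0,0,0],[1,-11.6,-61,0,0,0,0],[1,-11.6,-61,0,0,0,0],[1,-11.6,-61,0,0,0,0],[1,0,0,0,0,0,0.18],[1,0,0,0,0,0,0.18],[1,0,0,0,0,0,0.18],[1,0,0,0,0,0,0.18],[1,0,0,0,0,0,0]]]'

```text
time: 3.08
eef_pos: [0.5971, -0.055, 0.2312]
ee_rot: [[-0.894, 0.448, -0.0], [0.448, 0.894, 0.0], [0.0, -0.0, -1.0]]
force: [-0.6, 0.8, -0.2]
width: 0.0857
grasp_force: 0.0
```

Request:
apply_moves --moves '[[[1,0,0,0,0,0,0],[1,0,0,0,0,0,0]]]'

```text
time: 3.32
eef_pos: [0.5971, -0.055, 0.2313]
ee_rot: [[-0.895, 0.446, -0.0], [0.446, 0.895, -0.0], [0.0, -0.0, -1.0]]
force: [0.3, -0.1, -0.0]
width: 0.0856
grasp_force: 0.0
```

```bash
python3 - <<'E'
from h import *
s=robot.get_state();print(s["eef_pos"].round(4),s["ee_rot"].round(4).tolist(),s["time"],s["joint_positions"].round(1))
i,D,K,W=grab("wrist");np.savez("w2",i=i,D=D,K=K,W=W)
P=cloud(D,K,W)
near=np.hypot(P[...,0]-.597,P[...,1]+.056)<.08
h,b=np.histogram(P[near][:,2],bins=np.arange(0,.14,.002)); print([(round(x,3),int(y)) for x,y in zip(b,h) if y>30])
for lo,hi in((.1,.109),(.118,.123),(.111,.117),(.08,.088)):
    Q=P[near&(P[...,2]>lo)&(P[...,2]<hi)].astype(np.float32)
    if len(Q)>20: print(lo,len(Q),Q[:,2].mean(),cv2.minEnclosingCircle(Q[:,:2]*1000))
c=proj(K,W,(.597,-.056,.105)).astype(int); print(c)
r=i[max(0,c[1]-90):c[1]+90,c[0]-90:c[0]+90]; save("can",cv2.resize(r,(590,590),interpolation=cv2.INTER_CUBIC))
E
```

```text
[ 0.5971 -0.055   0.2313] [[-0.8949, 0.4462, -0.0], [0.4462, 0.8949, -0.0], [0.0, -0.0, -1.0]] 3.325 [-10.2   7.4  85.3  -0.   87.3 -73.7]
[(np.float64(0.0), 4185), (np.float64(0.002), 111), (np.float64(0.004), 78), (np.float64(0.006), 1209), (np.float64(0.008), 2194), (np.float64(0.01), 166), (np.float64(0.014), 215), (np.float64(0.016), 385), (np.float64(0.018), 129), (np.float64(0.032), 50), (np.float64(0.034), 57), (np.float64(0.036), 36), (np.float64(0.08), 31), (np.float64(0.082), 1575), (np.float64(0.084), 1214), (np.float64(0.1), 38), (np.float64(0.102), 57), (np.float64(0.104), 1266), (np.float64(0.106), 547), (np.float64(0.118), 558), (np.float64(0.12), 1666)]
0.1 1913 0.105497144 ((594.7454833984375, -56.686767578125), 29.316753387451172)
0.118 2246 0.12044018 ((594.9127197265625, -56.534446716308594), 20.01214599609375)
0.08 2824 0.08386148 ((594.9389038085938, -56.48508071899414), 40.03533172607422)
[273 197]
```

View pics/can.png

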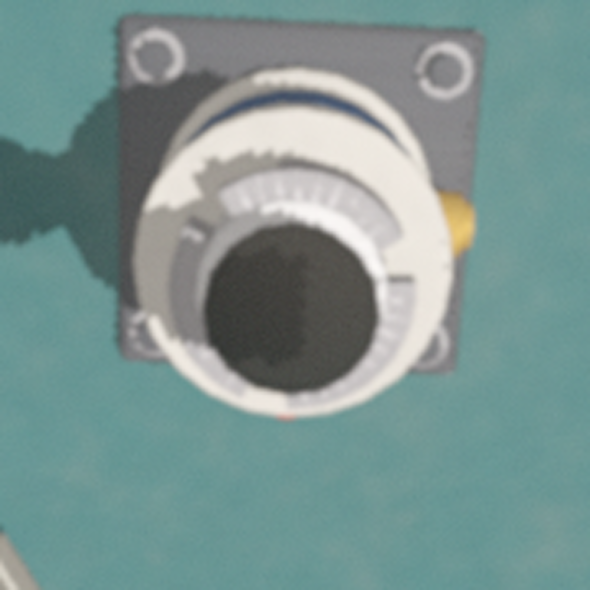

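The crop shows the neck from above: the dark spring plate at (290,308) and ring gaps at about (200,200), (395,260) and bottom (270,400). The heights 0.1055, 0.1204 and 0.0839 agree with the text. Next I'll measure the gap angles from depth.

```bash
python3 - <<'E'
from h import *
f=np.load("w2.npz");i,D,K,W=f["i"],f["D"],f["K"],f["W"];P=cloud(D,K,W)
c=np.array([.5948,-.0566])
d=P[...,:2]-c; r=np.hypot(d[...,0],d[...,1]); a=np.degrees(np.arctan2(d[...,1],d[...,0]))
R=(P[...,2]>.102)&(P[...,2]<.109)&(r>.0235)&(r<.029)
h,_=np.histogram(a[R],bins=np.arange(-180,181,4)); print(dict(zip(range(-178,180,4),h.tolist())))
# rim-ray: each angle sample ring plane at r=27mm, image depth height there
for x in range(-180,180,3):
    zs=[];
    for rr in(.025,.0265,.028):
        q=proj(K,W,(c[0]+rr*np.cos(np.radians(x)),c[1]+rr*np.sin(np.radians(x)),.1055)); u,v=np.round(q).astype(int); zs.append(P[v,u,2])
    if np.median(zs)<.102: print(x,np.round(zs,3).tolist())
hsv=cv2.cvtColor(i,cv2.COLOR_RGB2HSV)
for n,lo,hi in(("red",(0,120,80),(6,255,255)),("brass",(15,110,90),(30,255,255))):
    m=cv2.inRange(hsv,lo,hi)>0; m&=(r<.06)&(D>0)
    if m.sum(): q=P[m].mean(0); print(n,m.sum(),q.round(4),np.degrees(np.arctan2(q[1]-c[1],q[0]-c[0])))
E
```

```text
{-178: 18, -174: 19, -170: 5, -166: 0, -162: 0, -158: 0, -154: 0, -150: 17, -146: 15, -142: 16, -138: 18, -134: 16, -130: 16, -126: 18, -122: 16, -118: 13, -114: 18, -110: 17, -106: 15, -102: 14, -98: 16, -94: 15, -90: 18, -86: 13, -82: 17, -78: 15, -74: 14, -70: 13, -66: 12, -62: 13, -58: 11, -54: 11, -50: 3, -46: 0, -42: 0, -38: 0, -34: 0, -30: 3, -26: 7, -22: 10, -18: 10, -14: 8, -10: 9, -6: 12, -2: 11, 2: 12, 6: 11, 10: 11, 14: 15, 18: 13, 22: 17, 26: 13, 30: 17, 34: 15, 38: 18, 42: 14, 46: 18, 50: 16, 54: 16, 58: 17, 62: 14, 66: 17, 70: 11, 74: 0, 78: 0, 82: 0, 86: 0, 90: 8, 94: 17, 98: 17, 102: 18, 106: 17, 110: 18, 114: 19, 118: 19, 122: 18, 126: 18, 130: 20, 134: 20, 138: 17, 142: 18, 146: 18, 150: 20, 154: 15, 158: 20, 162: 19, 166: 18, 170: 17, 174: 19, 178: 18}
-171 [0.084, 0.084, 0.084]
-168 [0.083, 0.083, 0.083]
-165 [0.084, 0.084, 0.083]
-162 [0.086, 0.084, 0.084]
-159 [0.084, 0.084, 0.084]
-156 [0.095, 0.093, 0.094]
-153 [0.101, 0.1, 0.097]
-48 [0.119, 0.083, 0.084]
-45 [0.12, 0.083, 0.084]
-42 [0.121, 0.084, 0.084]
-39 [0.12, 0.083, 0.084]
-36 [0.12, 0.085, 0.084]
-33 [0.121, 0.084, 0.084]
-30 [0.121, 0.084, 0.084]
72 [0.101, 0.101, 0.1]
75 [0.084, 0.084, 0.083]
78 [0.084, 0.083, 0.085]
81 [0.082, 0.084, 0.083]
84 [0.084, 0.085, 0.083]
87 [0.084, 0.084, 0.084]
90 [0.105, 0.086, 0.085]
brass 89 [ 0.6152 -0.0139  0.034 ] 64.50535004647419
```

The gaps are centred at -40°, 80° and -160°, so I need cap yaw about -40°, then 29° clockwise to about -69°. Going back to the cap, with a low check before grasping.

Request:
apply_moves --moves '[[[1,0,0,0,0,0,-0.181],[1,0,0,0,0,0,-0.181],[1,0,0,0,0,0,-0.181],[1,0,0,0,0,0,-0.181],[1,12,60.8,0,0,0,0],[1,12,60.8,0,0,0,0],[1,12,60.8,0,0,0,0],[1,12,60.8,0,0,0,0],[1,12,60.8,0,0,0,0],[1,0,0,50,0,0,0]]]'

```text
time: 4.62
eef_pos: [0.4624, 0.2286, 0.1857]
ee_rot: [[-0.965, -0.263, 0.009], [-0.263, 0.965, 0.005], [-0.01, 0.002, -1.0]]
force: [0.6, -0.2, -0.5]
width: 0.0849
grasp_force: 0.0
```

Request:
apply_moves --moves '[[[1,0,0,50,0,0,0],[1,0,0,0,0,0,0],[1,0,0,0,0,0,0]]]'

```text
time: 5.0
eef_pos: [0.4622, 0.2236, 0.1332]
ee_rot: [[-0.967, -0.256, 0.002], [-0.256, 0.967, 0.001], [-0.002, 0.0, -1.0]]
force: [0.2, -0.1, 0.7]
width: 0.0856
grasp_force: 0.0
```

```bash
python3 - <<'E'
from cap import *
s=robot.get_state();print(s["eef_pos"].round(4),s["ee_rot"].round(4).tolist(),s["time"])
i,D,K,W=grab("wrist")
P,l,st,ce,hsv=capfit(i,D,K,W)
print(proj(K,W,s["eef_pos"]))
for k in range(1,len(st)):
    if st[k,4]<1500: continue
    Q=P[l==k]; zs=np.percentile(Q[:,2],[5,50,95,99]).round(4)
    B=Q[Q[:,2]>.047].astype(np.float32); L=Q[(Q[:,2]>.02)&(Q[:,2]<.033)].astype(np.float32)
    print(ce[k].round(0),st[k].tolist(),zs,"bar",cv2.minAreaRect(B[:,:2]*1000) if len(B)>5 else 0,"disc",cv2.minEnclosingCircle(L[:,:2]*1000) if len(L)>5 else 0)
E
```

```text
[0.4622 0.2236 0.1332] [[-0.9666, -0.2564, 0.0017], [-0.2564, 0.9666, 0.0006], [-0.0018, 0.0001, -1.0]] 5.0
[274.45033672 279.26527627]
[ 72. 107.] [9, 53, 125, 108, 10176] [0.0158 0.0285 0.0526 0.0533] bar ((432.6226501464844, 75.56465148925781), (14.556181907653809, 49.984867095947266), 39.219322204589844) disc ((432.89642333984375, 75.66362762451172), 35.12552261352539)
[275. 196.] [227, 147, 96, 98, 7257] [0.0259 0.0285 0.0526 0.0533] bar ((457.6960144042969, 222.9476318359375), (48.882774353027344, 13.674717903137207), 14.419476509094238) disc ((457.96661376953125, 222.78689575195312), 34.98817825317383)
[122. 280.] [83, 247, 95, 89, 3923] [0.0084 0.028  0.052  0.17  ] bar ((524.6024780273438, 152.30296325683594), (20.105220794677734, 136.8153839111328), 65.80793762207031) disc ((565.715087890625, 131.90049743652344), 34.9918098449707)
```

The low view agrees: cap at (275,196), position (0.458, 0.223). Descending and gripping.

Request:
apply_moves --moves '[[[1,2,0,40,0,0,0],[1,0,0,40,0,0,0],[1,0,0,15,0,0,0],[1,0,0,6,0,0,0],[1,0,0,0,0,0,0],[1,0,0,0,0,0,0],[0,0,0,0,0,0,0],[0,0,0,0,0,0,0],[0,0,0,0,0,0,0],[0,0,0,0,0,0,0]]]' --squeeze 80

```text
time: 6.3
eef_pos: [0.4592, 0.2229, 0.0304]
ee_rot: [[-0.967, -0.256, -0.0], [-0.256, 0.967, -0.0], [0.0, -0.0, -1.0]]
force: [-6.5, -1.6, 26.3]
width: 0.013
grasp_force: 59.8
```

Request:
apply_moves --moves '[[[0,0,0,0,0,0,0],[0,0,0,0,0,0,0],[0,0,0,0,0,0,0],[0,0,0,0,0,0,0]]]'

```text
time: 6.8
eef_pos: [0.4595, 0.223, 0.0305]
ee_rot: [[-0.967, -0.256, 0.0], [-0.256, 0.967, 0.0], [-0.001, 0.0, -1.0]]
force: [0.8, 0.2, 5.2]
width: 0.0122
grasp_force: 78.7
```

Request:
apply_moves --moves '[[[0,0,0,-30,0,0,0],[0,0,0,-45,0,0,0],[0,0,0,-50,0,0,0],[0,0,0,-45,0,0,0],[0,0,0,0,0,0,0],[0,0,0,0,0,0,0],[0,0,0,0,0,0,0]]]'

```text
time: 7.68
eef_pos: [0.458, 0.2225, 0.198]
ee_rot: [[-0.967, -0.256, -0.004], [-0.256, 0.967, -0.001], [0.004, -0.0, -1.0]]
force: [-0.0, 0.1, -1.6]
width: 0.0128
grasp_force: 78.2
```

```bash
cat > held.py <<'E'
from h import *
s=robot.get_state();p=s["eef_pos"];R=s["ee_rot"];print(p.round(4),R.round(4).tolist(),s["time"],s["width"])
i,D,K,W=grab("wrist");save("held",i);np.savez("held",i=i,D=D,K=K,W=W)
P=(cloud(D,K,W)-p)@R   # tool frame
hsv=cv2.cvtColor(i,cv2.COLOR_RGB2HSV)
m=(cv2.inRange(hsv,(5,150,40),(22,255,255))>0)&(D>0)&(np.hypot(P[...,0],P[...,1])<.05)
Q=P[m]*1000
print(len(Q),"z hist",[(int(b),int(n)) for n,b in zip(*np.histogram(Q[:,2],bins=np.arange(-26,34,2))) if n>20])
L=Q[(Q[:,2]>-1)&(Q[:,2]<6)]
# plane of the disc and outer circle
A=np.c_[L[:,:2],np.ones(len(L))]; f=np.linalg.lstsq(A,L[:,2],rcond=None)[0]
k=np.abs(A@f-L[:,2])<1; f=np.linalg.lstsq(A[k],L[k,2],rcond=None)[0]; print("plane",f)
print("circ tool mm",cv2.minEnclosingCircle(L[k][:,:2].astype(np.float32)))
# camera-facing rim: fit circle to max radius edge points
B=Q[(Q[:,2]<-15)]
if len(B)>20: print("bar",cv2.minAreaRect(B[:,:2].astype(np.float32)))
E
python3 held.py
```

```text
[0.458  0.2225 0.198 ] [[-0.9666, -0.2563, -0.0036], [-0.2563, 0.9666, -0.0013], [0.0039, -0.0004, -1.0]] 7.675 0.012762383869266954
14212 z hist [(-26, 41), (-24, 1117), (-22, 2525), (-20, 212), (-18, 90), (-16, 81), (-14, 91), (-12, 66), (-10, 69), (-8, 88), (-6, 61), (-4, 60), (-2, 36), (0, 2791), (2, 5088), (4, 329), (6, 232), (8, 201), (10, 147), (12, 141), (14, 127), (16, 122), (18, 119), (20, 110), (22, 75), (24, 40)]
plane [ 6.68695692e-03 -8.55742570e-04  2.17865204e+00]
circ tool mm ((1.5636900663375854, 0.4899561107158661), 34.04894256591797)
bar ((7.031267166137695, 5.790897369384766), (57.66291809082031, 42.282081604003906), 44.72689437866211)
```

View pics/held.png

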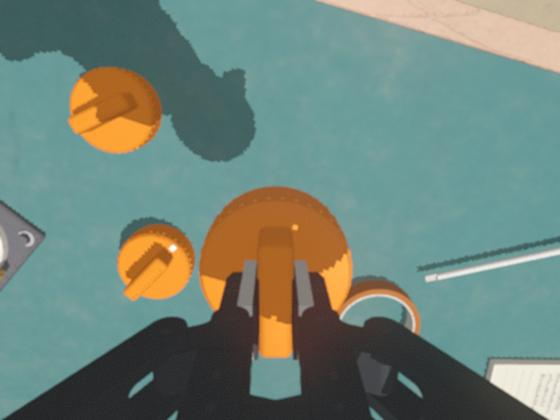

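The picture shows the cap held square, with its disc at (275,255) and its mark at (295,228). Its centre is 1.5 mm towards tool +x. Next I turn it to yaw -40° and stop with the canister visible in front of the held cap.

Request:
apply_moves --moves '[[[0,0,0,0,0,0,0.16],[0,0,0,0,0,0,0.16],[0,0,0,0,0,0,0.16],[0,0,0,0,0,0,0.16],[0,0,0,0,0,0,0.16],[0,0,0,0,0,0,0.16],[0,-52,-18,0,0,0,0],[0,-52,-18,0,0,0,0],[0,-52,-18,0,0,0,0],[0,-52,-18,0,0,0,0]]]'

```text
time: 8.98
eef_pos: [0.5718, 0.0322, 0.1989]
ee_rot: [[-0.764, 0.645, -0.002], [0.645, 0.764, 0.0], [0.002, -0.001, -1.0]]
force: [0.1, 0.8, -1.4]
width: 0.0125
grasp_force: 78.2
```

Request:
apply_moves --moves '[[[0,-52,-18,0,0,0,0],[0,-52,-18,0,0,0,0],[0,-52,-18,0,0,0,0],[0,0,0,0,0,0,0],[0,0,0,0,0,0,0],[0,0,0,0,0,0,0]]]'

```text
time: 9.72
eef_pos: [0.6557, -0.1069, 0.1999]
ee_rot: [[-0.765, 0.644, -0.001], [0.644, 0.765, 0.0], [0.001, -0.0, -1.0]]
force: [0.2, -0.2, -1.6]
width: 0.0123
grasp_force: 78.3
```

```bash
python3 held.py; python3 - <<'E'
from h import *
f=np.load("held.npz");i,D,K,W=f["i"],f["D"],f["K"],f["W"];P=cloud(D,K,W)
s=robot.get_state();p=s["eef_pos"];R=s["ee_rot"];print(s["joint_positions"].round(1))
near=np.hypot(P[...,0]-.595,P[...,1]+.057)<.05
for lo,hi in((.102,.109),(.118,.123),(.08,.088)):
    m=near&(P[...,2]>lo)&(P[...,2]<hi); Q=P[m].astype(np.float32)
    if len(Q)<9: continue
    (x,y),r=cv2.minEnclosingCircle(Q[:,:2]*1000); c=np.array([x/1e3,y/1e3,Q[:,2].mean()])
    print(lo,len(Q),c.round(4),r,"tool mm",((c-p)@R*1000).round(2))
    if lo==.102:
        a=np.degrees(np.arctan2(Q[:,1]-c[1],Q[:,0]-c[0])); h,_=np.histogram(a,bins=np.arange(-180,181,3)); print("gaps",[x for x,n in zip(range(-180,180,3),h) if n<3])
E
```

```text
[ 0.6557 -0.1069  0.1999] [[-0.7651, 0.6439, -0.0008], [0.6439, 0.7651, 0.0005], [0.0009, -0.0002, -1.0]] 9.725 0.012336915349097725
14079 z hist [(-26, 28), (-24, 955), (-22, 2630), (-20, 228), (-18, 89), (-16, 71), (-14, 80), (-12, 80), (-10, 83), (-8, 68), (-6, 61), (-4, 58), (-2, 39), (0, 2583), (2, 5241), (4, 319), (6, 242), (8, 209), (10, 141), (12, 140), (14, 137), (16, 138), (18, 120), (20, 104), (22, 95), (24, 55)]
plane [7.98370318e-03 6.45928868e-04 2.19882355e+00]
circ tool mm ((1.757505178451538, 0.0034257599618285894), 33.8012809753418)
bar ((1.630988597869873, 0.5011138916015625), (41.70310974121094, 42.871238708496094), 46.85490036010742)
[-13.7  18.2  76.1   0.   85.6 -63.6]
0.102 2943 [ 0.595  -0.0566  0.1056] 29.165700912475586 tool mm [78.85 -0.75 94.76]
gaps [-165, -39, 84]
0.118 3821 [ 0.595  -0.0567  0.1205] 19.935178756713867 tool mm [78.87 -0.84 79.84]
0.08 4653 [ 0.5953 -0.0571  0.0839] 40.37229919433594 tool mm [ 78.3  -0.9 116.4]
```

View pics/held.png

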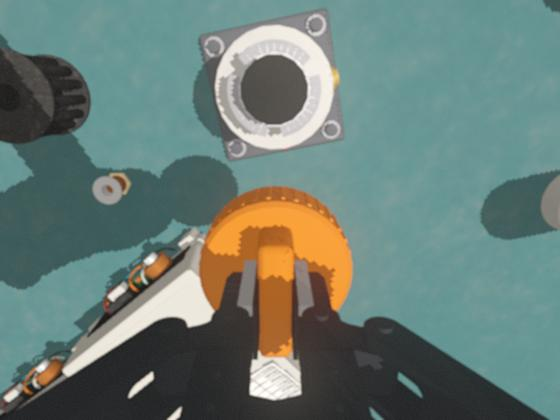

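The wrist view shows the canister at (273,88) and the held cap at (277,260). The canister is at (0.595, -0.0567) from both places. In tool axes the cap must move x +77, y -1.

Request:
apply_moves --moves '[[[0,39,-0.5,0,0,0,0],[0,38.2,-0.5,0,0,0,0],[0,0,0,25,0,0,0],[0,0,0,22,0,0,0],[0,0,0,6,0,0,0],[0,0,0,0,0,0,0],[0,0,0,0,0,0,0],[0,0,0,0,0,0,0]]]'

```text
time: 10.78
eef_pos: [0.5972, -0.0592, 0.1484]
ee_rot: [[-0.764, 0.645, 0.002], [0.645, 0.764, -0.0], [-0.001, 0.001, -1.0]]
force: [0.2, -0.2, -1.0]
width: 0.0121
grasp_force: 78.4
```

```bash
python3 held.py; python3 - <<'E'
from h import *
i,D,K,W=grab("side"); P=cloud(D,K,W)
c=proj(K,W,(.595,-.0567,.11)).astype(int); print(c)
r=i[c[1]-60:c[1]+50,c[0]-60:c[0]+60]; save("sidez",cv2.resize(r,(720,660),interpolation=2))
E
```

```text
[ 0.5972 -0.0592  0.1484] [[-0.7643, 0.6449, 0.0017], [0.6449, 0.7643, -0.0003], [-0.0015, 0.0009, -1.0]] 10.775 0.012068602418303228
14145 z hist [(-26, 29), (-24, 1084), (-22, 2533), (-20, 224), (-18, 86), (-16, 84), (-14, 78), (-12, 82), (-10, 72), (-8, 82), (-6, 62), (-4, 55), (-2, 41), (0, 2657), (2, 5173), (4, 336), (6, 238), (8, 211), (10, 153), (12, 146), (14, 116), (16, 128), (18, 114), (20, 115), (22, 81), (24, 42)]
plane [ 7.63410142e-03 -4.01098289e-04  2.18630992e+00]
circ tool mm ((1.6331889629364014, -0.13787493109703064), 33.88276290893555)
bar ((4.964282035827637, -8.950572967529297), (48.5810546875, 51.06722640991211), 23.120580673217773)
[285 215]
```

View pics/sidez.png

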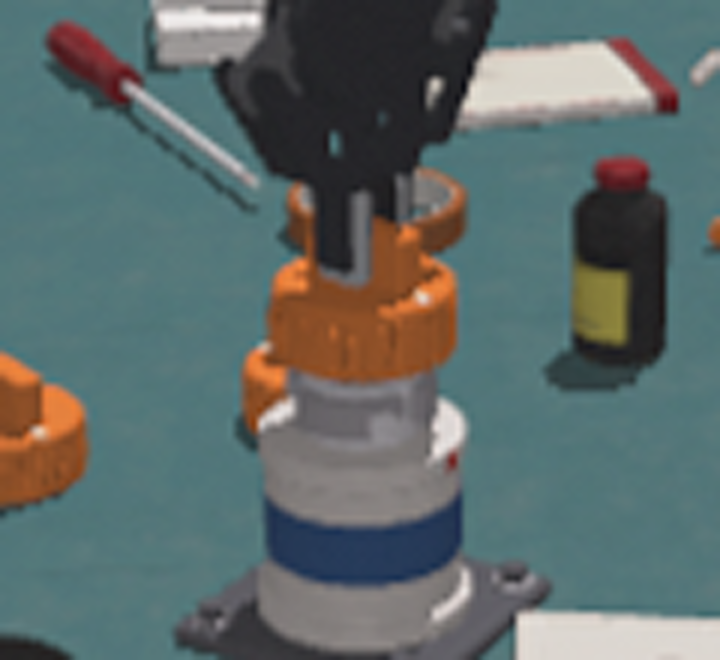

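The side crop shows the cap (270–457 px) centred over the neck (287–437 px). A small correction remains in tool x of +1.5. Descending gently.

Request:
apply_moves --moves '[[[0,1.5,0.4,4,0,0,0],[0,0,0,4,0,0,0],[0,0,0,3,0,0,0],[0,0,0,2,0,0,0],[0,0,0,1,0,0,0],[0,0,0,1,0,0,0],[0,0,0,0,0,0,0]]]'

```text
time: 11.75
eef_pos: [0.5957, -0.0578, 0.1323]
ee_rot: [[-0.764, 0.645, -0.0], [0.645, 0.764, 0.0], [0.0, -0.0, -1.0]]
force: [0.2, -0.1, -0.7]
width: 0.0122
grasp_force: 78.4
```

The skirt is round the ring (-2.9 mm) with no contact force. Carrying on to the level of the lugs.

Request:
apply_moves --moves '[[[0,0,0,1,0,0,0],[0,0,0,1,0,0,0],[0,0,0,1,0,0,0],[0,0,0,1,0,0,0],[0,0,0,0.5,0,0,0],[0,0,0,0,0,0,0],[0,0,0,0,0,0,0]]]'

```text
time: 12.62
eef_pos: [0.5957, -0.0578, 0.1278]
ee_rot: [[-0.764, 0.645, 0.0], [0.645, 0.764, -0.0], [-0.0, 0.0, -1.0]]
force: [0.2, -1.1, -0.3]
width: 0.0124
grasp_force: 78.4
```

At -7.4 mm there is still no load, so the lugs are in the gaps. Going down to the plate.

Request:
apply_moves --moves '[[[0,0,0,1,0,0,0],[0,0,0,1,0,0,0],[0,0,0,1,0,0,0],[0,0,0,1,0,0,0],[0,0,0,0,0,0,0],[0,0,0,0,0,0,0]]]'

```text
time: 13.38
eef_pos: [0.596, -0.0579, 0.1242]
ee_rot: [[-0.764, 0.645, 0.001], [0.645, 0.764, -0.0], [-0.001, 0.0, -1.0]]
force: [0.0, -0.8, 4.3]
width: 0.0121
grasp_force: 79.0
```

The spring has been met at 5 N. Pushing down to about -19.3 mm.

Request:
apply_moves --moves '[[[0,0,0,1.5,0,0,0],[0,0,0,1.5,0,0,0],[0,0,0,1.5,0,0,0],[0,0,0,1.5,0,0,0],[0,0,0,1.5,0,0,0],[0,0,0,0.7,0,0,0],[0,0,0,0,0,0,0],[0,0,0,0,0,0,0]]]'

```text
time: 14.38
eef_pos: [0.5962, -0.0579, 0.1165]
ee_rot: [[-0.764, 0.645, 0.001], [0.645, 0.764, -0.0], [-0.001, 0.001, -1.0]]
force: [-1.6, 0.7, 8.5]
width: 0.0122
grasp_force: 79.6
```

Request:
apply_moves --moves '[[[0,0,0,1,0,0,0],[0,0,0,0,0,0,0],[0,0,0,0,0,0,0],[0,0,0,0,0,0.0,0.08],[0,0,0,0,0,0,0.08],[0,0,0,0,0,0,0]]]'

```text
time: 15.12
eef_pos: [0.5965, -0.058, 0.1158]
ee_rot: [[-0.651, 0.759, 0.002], [0.759, 0.651, -0.0], [-0.002, 0.001, -1.0]]
force: [0.1, 0.3, 9.3]
width: 0.012
grasp_force: 79.8
```

```bash
cat > st.py <<'E'
from h import *
s=robot.get_state();R=s["ee_rot"];print(s["eef_pos"].round(4),"yaw",np.degrees(np.arctan2(R[1,1],R[0,1]))-90,s["force"].round(1),s["torque"].round(2),s["time"],s["joint_positions"].round(1))
E
python3 st.py
```

```text
[ 0.5965 -0.058   0.1158] yaw -49.396103217103246 [0.1 0.3 9.3] [-0.02  0.21 -0.12] 15.125 [-10.5  11.9  92.6  -0.   75.3 -51.1]
```

The cap is turning freely under the ribs. Continuing, with compensation for the 1.6 mm offset.

Request:
apply_moves --moves '[[[0,0,-0.3,0.4,0,0,0],[0,0,-0.13,0,0,0,0.08],[0,0,-0.13,0,0,0,0.08],[0,0,-0.13,0,0,0,0.08],[0,0,-0.13,0,0,0,0.08],[0,0,0,0,0,0,0]]]'

```text
time: 15.88
eef_pos: [0.596, -0.0586, 0.1155]
ee_rot: [[-0.379, 0.925, 0.002], [0.925, 0.379, -0.001], [-0.001, 0.002, -1.0]]
force: [-0.7, -0.7, 9.5]
width: 0.0126
grasp_force: 79.8
```

```bash
python3 st.py
```

```text
[ 0.596  -0.0586  0.1155] yaw -67.73060176463605 [-0.7 -0.7  9.5] [ 0.08  0.04 -0.07] 15.875 [-10.5  11.8  92.7  -0.   75.3 -32.8]
```

Nearly at the notch centre. I'll turn on in small steps to feel for the stop.

Request:
apply_moves --moves '[[[0,0,0,0,0,0,0.03],[0,0,0,0,0,0,0.03],[0,0,0,0,0,0,0]]]'

```text
time: 16.25
eef_pos: [0.5956, -0.0581, 0.1154]
ee_rot: [[-0.324, 0.946, 0.001], [0.946, 0.324, 0.0], [-0.0, 0.001, -1.0]]
force: [-1.8, 1.3, 11.4]
width: 0.0123
grasp_force: 80.0
```

```bash
python3 st.py
```

```text
[ 0.5956 -0.0581  0.1154] yaw -71.09736518161769 [-1.8  1.3 11.4] [0.27 0.3  0.13] 16.25 [-10.5  11.8  92.8   0.   75.3 -29.4]
```

Request:
apply_moves --moves '[[[0,0,0,0,0,0,0.02],[0,0,0,0,0,0,0],[0,0,0,0,0,0,0]]]'

```text
time: 16.62
eef_pos: [0.5954, -0.0579, 0.1154]
ee_rot: [[-0.306, 0.952, 0.001], [0.952, 0.306, 0.0], [-0.0, 0.001, -1.0]]
force: [-3.4, 2.6, 11.5]
width: 0.0124
grasp_force: 80.2
```

```bash
python3 st.py
```

```text
[ 0.5954 -0.0579  0.1154] yaw -72.2029892534186 [-3.4  2.6 11.5] [0.49 0.56 0.27] 16.625 [-10.5  11.8  92.8   0.   75.3 -28.3]
```

The stop is felt (0.3 N m). Backing off 2.5°, then letting the spring lift the lugs into the notches.

Request:
apply_moves --moves '[[[0,0,0,0,0,0,-0.045],[0,0,0,-1,0,0,0],[0,0,0,-1,0,0,0],[0,0,0,-1,0,0,0],[0,0,0,-1,0,0,0],[0,0,0,-0.5,0,0,0],[0,0,0,0,0,0,0],[0,0,0,0,0,0,0]]]'

```text
time: 17.62
eef_pos: [0.5956, -0.0581, 0.1194]
ee_rot: [[-0.348, 0.938, 0.001], [0.938, 0.348, 0.0], [-0.0, 0.001, -1.0]]
force: [-0.5, 1.9, 7.1]
width: 0.0125
grasp_force: 79.6
```

```bash
python3 st.py
```

```text
[ 0.5956 -0.0581  0.1194] yaw -69.64706902040456 [-0.5  1.9  7.1] [0.26 0.03 0.05] 17.625 [-10.5  11.6  92.6   0.   75.7 -30.9]
```

Request:
apply_moves --moves '[[[0,0,0,-0.6,0,0,0],[0,0,0,-0.6,0,0,0],[0,0,0,0,0,0,0],[0,0,0,0,0,0,0]]]'

```text
time: 18.12
eef_pos: [0.5955, -0.0581, 0.1205]
ee_rot: [[-0.348, 0.938, 0.001], [0.938, 0.348, 0.0], [-0.0, 0.001, -1.0]]
force: [-0.0, 1.6, 6.9]
width: 0.012
grasp_force: 79.5
```

```bash
python3 st.py
```

```text
[ 0.5955 -0.0581  0.1205] yaw -69.6444850388034 [-0.   1.6  6.9] [0.29 0.01 0.08] 18.125 [-10.5  11.6  92.5   0.   75.8 -30.9]
```

Request:
apply_moves --moves '[[[0,0,0,-0.5,0,0,0],[0,0,0,-0.4,0,0,0],[0,0,0,0,0,0,0],[0,0,0,0,0,0,0]]]'

```text
time: 18.62
eef_pos: [0.5954, -0.0581, 0.1206]
ee_rot: [[-0.348, 0.938, 0.001], [0.938, 0.348, 0.0], [-0.0, 0.001, -1.0]]
force: [5.3, 2.2, 0.3]
width: 0.0122
grasp_force: 78.6
```

```bash
python3 st.py
```

```text
[ 0.5954 -0.0581  0.1206] yaw -69.651834962393 [5.3 2.2 0.3] [ 0.3  -0.86  0.01] 18.625 [-10.5  11.6  92.5   0.   75.9 -30.8]
```

Caught: the height stays at .1206 while the load drops to zero. Releasing and retreating.

Request:
apply_moves --moves '[[[0.6,0,0,0,0,0,0],[0.6,0,0,0,0,0,0],[0.6,0,0,0,0,0,0],[0.6,0,0,0,0,0,0],[0.6,0,0,0,0,0,0],[0.6,0,0,-15,0,0,0],[0.6,0,0,-40,0,0,0],[0.6,0,0,-45,0,0,0],[0.6,0,0,0,0,0,0],[0.6,0,0,0,0,0,0]]]'

```text
time: 19.88
eef_pos: [0.5952, -0.0583, 0.2214]
ee_rot: [[-0.348, 0.938, 0.001], [0.938, 0.348, -0.0], [-0.001, 0.001, -1.0]]
force: [-0.7, 0.1, 0.2]
width: 0.0514
grasp_force: 0.0
```

```bash
python3 - <<'E'
from h import *
s=robot.get_state();print(s["eef_pos"].round(4),s["width"],s["force"])
i,D,K,W=grab("wrist");save("fin",i);P=cloud(D,K,W)
hsv=cv2.cvtColor(i,cv2.COLOR_RGB2HSV)
m=(cv2.inRange(hsv,(5,150,40),(22,255,255))>0)&(D>0)&(np.hypot(P[...,0]-.595,P[...,1]+.057)<.045)
Q=P[m]; L=Q[(Q[:,2]>.112)&(Q[:,2]<.125)]; B=Q[Q[:,2]>.138]
A=np.c_[L[:,:2]-[.595,-.057],np.ones(len(L))]; f=np.linalg.lstsq(A,L[:,2],rcond=None)[0]
k=abs(A@f-L[:,2])<.0015; f=np.linalg.lstsq(A[k],L[k,2],rcond=None)[0]
print("disc plane",f,"origin rel ring",f[2]-.028-.1055,cv2.minEnclosingCircle((L[k][:,:2]*1000).astype(np.float32)))
print("bar",np.median(B[:,2]),cv2.minAreaRect((B[:,:2]*1000).astype(np.float32)))
E
```

```text
[ 0.5952 -0.0583  0.2214] 0.051431448587122924 [-0.65814428  0.05940659  0.22322998]
disc plane [ 0.00254075 -0.00386554  0.11839043] origin rel ring -0.015109573445608454 ((594.9076538085938, -57.25474166870117), 34.20737075805664)
bar 0.14220194907283404 ((595.0055541992188, -56.59299087524414), (14.002163887023926, 48.44527816772461), 20.782747268676758)
```

View pics/fin.png

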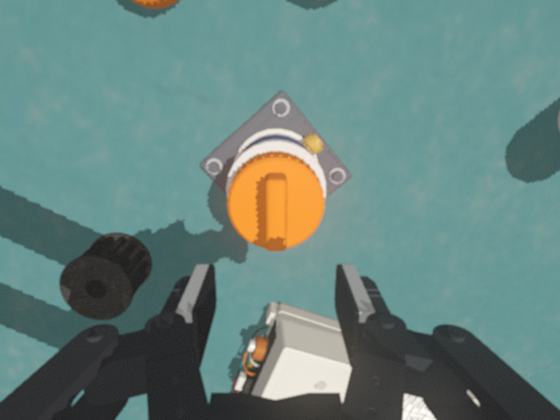

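The cap is at (277,200), locked 15.1 mm below the ring top. It sits level, within 0.5 mm of centre, with yaw -69.2°, and the gripper is clear. Handing in.

```bash
python3 -c "from station import hand_in; print(hand_in())"
```

```text
the job is handed in; nothing more can be done
None
```

The cap is on the canister and locked: it sits 15.1 mm below the ring top, level and within about 0.5 mm of centre, the gripper is clear, and the job was handed in at about 20 s (no verdict was returned).

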